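# Poke a stuck glass lid insert up out of its screw band over a jar neck

## Task

The glass lid insert is stuck by its gasket in the gold screw band that lies lip down on the worktop. Set the band over the neck of the smallest jar and press it straight down, feeling your way, until the neck has poked the insert right up out of the band and the band sits firm on the jar's shoulder under about a kilo's push, held there a moment; the glass must never bear two kilos. Then lift the insert off by its knob and lay it gently, knob up, in the bottom of the brown bowl for washing; leave the jar standing with the band round its neck and everything else where it was.

Things in the scene. Friction and masses are not known exactly. Their poses are not given: they have to be found in the camera images.
- band: Gold-coloured metal screw band, a ring 66 mm across and 18 mm high, 90 g, lying lip down and open side up. Origin at the centre of its underside, z up. Bore 60 mm, narrowed to 57 mm at two turns of thread; at the bottom a lip 2.5 mm thick runs inward and leaves a round access hole 46 mm across. It can be gripped across the outside from above.
- insert: Greenish glass lid insert lying on the band's lip, 85 g: a disc 55 mm across and 6 mm thick with an orange silicone gasket (59 mm) round its edge and, on top, a round knob 40 mm across rising from 6 to 20 mm above the underside. Origin at the centre of its underside, z up towards the knob; in the band it starts 2.5 mm above the band's origin and the knob stands 4.5 mm proud of the band.
- jar_small: The smallest jar, clear glass, empty, 110 to 200 g, loose on the birch plank: 62 mm across, 67.5 mm high. A flat shoulder 55 mm across lies 50 mm above the foot; from it a straight neck 43 mm across rises 17.5 mm. Origin at the centre of its underside, z up. With the band's lip down on the shoulder the neck has pushed the gasket clear of the band's top edge, with about 2 mm to spare.
- jar_small_shoulder (a point): Point on the small jar's axis at the height of its shoulder, 50 mm above its foot.
- jar_small_mouth (a point): Point on the small jar's axis at the height of its rim, 67.5 mm above its foot.
- bowl: Brown ceramic bowl, 180 mm across the rim and 55 mm high, loose, 0.55 kg; flat inner floor about 80 mm across, 6 mm above the underside. About 110 mm wide inside at 12 mm above its underside. Origin at the centre of its underside.
- plank: Birch plank fixed on the worktop, 130 mm (x) by 620 mm (y), 20 mm thick, that carries three of the jars in a row about 165 mm apart. Origin at the centre of its underside.
- jar_half: Half-litre glass jar, 86 mm across, 118 mm high, on the plank; to be left alone. Origin at the centre of its underside.
- jar_litre: One-litre glass jar, 102 mm across, 168 mm high, on the plank; to be left alone. Origin at the centre of its underside.
- jar_three: Three-litre glass jar, 154 mm across, 240 mm high, on the worktop at the left; to be left alone. Origin at the centre of its underside.
- band_spare: An empty screw band of the same kind, lying at the left; to be left alone. Origin at the centre of its underside.
- jar_lifter: Stainless jar lifter (tongs with a spring lever and black grips), 270 mm long, lying at the right; to be left alone. Origin at its middle.
- mug: Blue mug, 82 mm across, 80 mm high, at the left; to be left alone. Origin at the centre of its underside.
- insert_gasket (a point): Point on the insert's axis at the gasket's height, 3 mm above its underside. To come up the gasket must be forced past two turns of the band's thread, 8.6 mm and 18 mm (the rolled-in top edge) above the band's underside. Each takes a push of 5 to 15 N, different each time, then gives with a jerk; between them it slides with 1 to 3 N. Once past the top edge it swells to 61 mm and is free.
There are look-alikes about, which are no part of the job. What is shaped like the insert but pink is not meant.

How it is judged:
On the way:
1. the insert has been poked up out of the band and stands on the small jar's neck, with the band pressed firm on the jar's shoulder (7 N or more, for a quarter of a second) (z of insert in the frame of band above 0.0155 m and horizontal distance between insert and jar_small_mouth below 0.008 m and distance between insert and jar_small_mouth below 0.009 m and distance between band and jar_small_shoulder below 0.0045 m and z of band in the frame of jar_small_shoulder below 0.0015 m and contact force between band and jar_small above 7 N), for 0.25 s.
At the end, for the whole second after the job is handed in: The insert lies flat (within 7 degrees), knob up and at rest on the bowl's floor, within 25 mm of the bowl's middle; the bowl stands upright; the small jar stands upright on the plank with the band round its neck, its lip within 1.5 mm of the shoulder (horizontal distance between insert and bowl below 0.025 m and z of insert in the frame of bowl below 0.011 m and angle between insert's own z axis and vertical below 0.12 rad and linear speed of insert below 0.02 m/s and angle between each of bowl, jar_small's own z axis and vertical below 0.05 rad and horizontal distance between band and jar_small_shoulder below 0.0045 m and z of band in the frame of jar_small_shoulder below 0.0015 m and z of jar_small in the frame of plank above 0.018 m); the robot touches nothing.
It fails at once if the glass is pressed too hard: more than 20 N between the small jar and the band or the insert (contact force between jar_small and band above 20 N or contact force between jar_small and insert above 20 N).
It fails at once if the insert strikes the bowl with more than 20 N (contact force between insert and bowl above 20 N).
It fails at once if the small jar is tipped more than 15 degrees (angle between jar_small's own z axis and vertical above 0.26 rad).
It fails at once if a bystander is shifted by more than 20 mm (distance of any of jar_half, jar_litre, jar_three, band_spare, jar_lifter, mug from where it was at the start of the episode above 0.02 m).
It also fails if it takes over 72 s, if anything falls off the work surface, if the arm or the gripper's body presses on something with over 40 N, if the wrist force passes 120 N, or if a joint passes its speed limit or range.

## Robot

A 7-joint arm with a two-finger parallel gripper is mounted at the origin on the work surface. World frame = base frame: x ahead of the robot, y to its left, z up, the work surface at z = 0. Lengths are in m, angles in rad, forces in N, time in s.
With the tool pointing down it reaches from about 0.4 to 0.925 m from the base axis. Payload 4.1 kg.
Tool frame: the origin (TCP) lies on the centre line of the jaws, within the pads' length; the fingertips stand nose_length ahead of it and the grasp point (between the pads) lies 2 mm behind it (nose_length is the distance from the TCP to the fingertips, in m); z points along the fingers, y is the direction in which the jaws open and shut (so a half turn about z gives the same grasp; the last joint's range is limited). The gripper opens to 85 mm and grips with 20 to 120 N. Pads are 22 mm wide; open, the fingers measure 114 mm over their backs; the gripper's body (76 mm by 85 mm) begins 54 mm behind the grasp point. The pads swing forward as they close: fully open they stand 13 mm farther back than shut.
Start: joints at [1.165, 0.398, 0.045, 1.537, -0.019, 1.207, -0.051], TCP at [0.196, -0.62, 0.248] pointing down, gripper open.
Joint ranges: [-2.82, 2.82], [-0.49, 2.23], [-1.37, 1.46], [0, 2.46], [-1.36, 4.5], [0.23, 2], [-2.94, 2.94]. Speed limits (rad/s): [2.57, 2.57, 3.14, 3.14, 3.14, 3.14, 3.14].

## Interface

Orientations are given as a rotation vector (axis times angle).
In Python, from station import get_obs, snapshot, job_done, nose_length gives the robot as it stands.
- The arm moves only by the tool play_rows, never from a script. Its argument "steps" is a list of rows, each a list of 5 numbers: the opening, from -1 (shut) to 1 (fully open), then the shift along the tool's x, y, z in cm, then the turn about the tool's z in rad. A call has exactly 5 rows; each row shifts and turns the commanded pose from where the row before left it, along the tool's axes as they then stand; what a row does not reach is not made up. A row lasts 1/12 s, in which the tool goes at most 41.7 mm and 7.16 degrees, less where a joint would pass 70% of its speed; a pose out of reach is approached as far as the arm can. A call is refused whole if a number of a shift passes 4.17 or a number of a turn 0.125, either way. A call with a gripper value outside its range is refused whole. The fingers move at their own pace and stop on an object; "grip_force" is the grip in N (left out, the last holds). Time passes only in rows, so rows that do not move let the fingers close, or fill a call up. It gives the time, the measured TCP pose, the force and the opening at its end, in the units of the state.
- get_obs(): the state, without advancing time (a new reading comes with each control period).
- snapshot(name): name is "scene" or "side" or "wrist"; returns a dict with "frame" (420x560x3 uint8, blue, green, red), "z_map" (420x560 float32, m along the optical axis (not along the pixel's ray), 0 where there is no reading), "camera_matrix" (3x3 intrinsics, pixels), "dist" ([k1, k2, p1, p2, k3] as OpenCV has them; the pictures are not rectified), "rvec" (rotation vector, rad) and "tvec" (3), from world to camera coordinates, as OpenCV has them. Camera axes: x right, y down, z forward; pixel columns grow to the right and rows downward; lengths in m; the calibration is good to about 2 mm. A picture is of the moment at which its call begins.
- job_done(): hands the job in, once; it reports no verdict.
The state is a dict: "t": time; "qpos": joint angles; "qvel": joint speeds; "joint_torque": joint torques, N m; "tcp_pos": TCP position; "eef_rot": TCP orientation; "wrist_force": force on the tool from outside, world axes, zero at the start; "wrist_torque": the same for the moment, N m; "width": finger opening in m.
Only numpy, scipy, OpenCV 4.12 (cv2) and the standard library are available. Lean on these libraries where they do the work, as an engineer would, in place of code of your own. Each camera call takes 0.05 s, during which the arm holds its last target. There are 200 camera calls.

## Working session

There is one attempt and no reset: what is moved stays moved. The work goes in short steps, Python scripts to look and compute and a tool call to move; the robot and the scene stay as the last step left them, time stands still between calls to the robot, and variables do not carry over. Pictures are saved under pics/ and viewed, about 8 in all and at most 12, crops included, and the job is handed in when it is done.

Besides the shell and the picture viewer there is one more tool, called as name(argument=value, ...), one argument or row to a line, values as JSON. play_rows: Moves the arm, as the interface text tells. Its arguments: {"type":"object","properties":{"steps":{"type":"array"},"grip_force":{"type":"number"}},"required":["steps"]}

```bash
mkdir -p pics
cat > h.py <<'E'
import numpy as np, cv2
from station import get_obs, snapshot, job_done, nose_length
def cam(s):
    R,_=cv2.Rodrigues(np.array(s["rvec"],float)); return R,np.array(s["tvec"],float).reshape(3)
def rays(s,uv):
    R,t=cam(s); p=cv2.undistortPoints(np.array(uv,float).reshape(-1,1,2),np.array(s["camera_matrix"]),np.array(s["dist"])).reshape(-1,2)
    d=np.c_[p,np.ones(len(p))]@R; return -R.T@t, d   # d has unit depth
def onplane(s,uv,z):
    o,d=rays(s,uv); return o+d*((z-o[2])/d[:,2])[:,None]
def bydepth(s,uv):
    o,d=rays(s,uv); uv=np.array(uv,int).reshape(-1,2); return o+d*s["z_map"][uv[:,1],uv[:,0]][:,None]
E
python3 - <<'E'
from h import *
o=get_obs(); print({k:np.round(v,3) for k,v in o.items()}, nose_length() if callable(nose_length) else nose_length)
for n in("scene","side","wrist"):
    s=snapshot(n); cv2.imwrite(f"pics/{n}0.png",s["frame"]); R,t=cam(s); print(n,-R.T@t,R[2]); np.savez(f"{n}0.npz",**s)
a=cv2.imread("pics/scene0.png");b=cv2.imread("pics/side0.png")
E
```

```text
{'t': np.float64(0.0), 'qpos': array([ 1.165,  0.399,  0.045,  1.538, -0.019,  1.207, -0.051]), 'qvel': array([-0.001, -0.001,  0.001,  0.   , -0.001, -0.001, -0.   ]), 'joint_torque': array([ 0.0000e+00, -4.7513e+01,  1.3650e+00, -2.5422e+01,  1.1000e-02,
        9.0000e-03,  0.0000e+00]), 'tcp_pos': array([ 0.196, -0.619,  0.247]), 'eef_rot': array([-3.103e+00, -4.800e-01,  1.000e-03]), 'wrist_force': array([-0.097,  0.163, -0.205]), 'wrist_torque': array([ 0.048, -0.01 ,  0.021]), 'width': np.float64(0.085)} 0.017
scene [ 1.2801343  -0.37180644  0.69666923] [-0.74122019  0.36177586 -0.5654298 ]
side [ 0.425256   -0.68061384  0.92546086] [ 0.06827414  0.63869761 -0.76642286]
wrist [ 0.26340275 -0.59824721  0.3732113 ] [-0.26470379 -0.08230489 -0.96081102]
```

View pics/scene0.png

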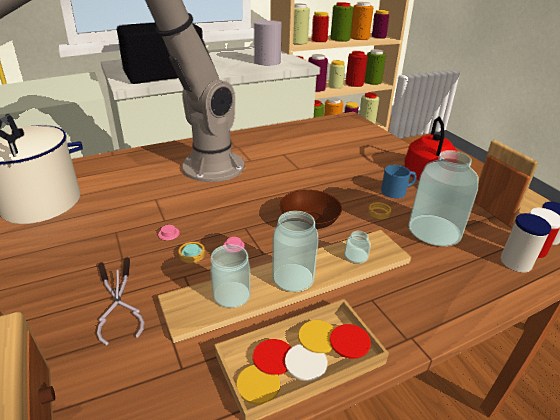

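View pics/side0.png

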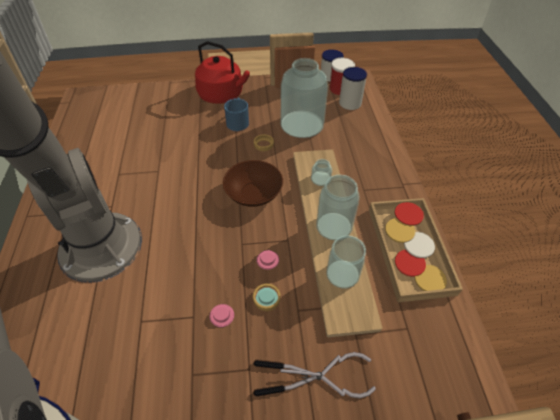

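The gold band with the greenish insert is at side (266,296) and scene (191,252). The look-alikes are the pink inserts at side (268,259) and (222,315), and the empty spare band at (264,142). Only the first one is greenish and sits in a gold band. The small jar is at side (321,172) and scene (358,246), and the bowl at side (253,184). Next I'll confirm in a crop and measure.

Run:
```python
from h import *
L=lambda n:dict(np.load(f"{n}0.npz"))
side,scene=L("side"),L("scene")
def crop(s,x,y,r,k=4): return cv2.resize(s["frame"][y-r:y+r,x-r:x+r],None,fx=k,fy=k,interpolation=cv2.INTER_CUBIC)
g=lambda s,x,y:crop(s,x,y,35)
cv2.imwrite("pics/c1.png",np.vstack([np.hstack([g(side,266,290),g(side,321,172)]),np.hstack([g(scene,191,252),g(scene,358,246)])]))
def teal(s,x,y,r):
    h=cv2.cvtColor(s["frame"],cv2.COLOR_BGR2HSV); m=cv2.inRange(h,(70,40,60),(105,255,255)); k=np.zeros_like(m); k[y-r:y+r,x-r:x+r]=255; m&=k
    n,l,st,c=cv2.connectedComponentsWithStats(m); i=1+st[1:,4].argmax(); return st[i],c[i]
for n,s,x,y in(("side",side,266,296),("scene",scene,191,251)):
    st,c=teal(s,x,y,18); print(n,"knob",st,c,onplane(s,[c],0.02),bydepth(s,[c]))
    h=cv2.cvtColor(s["frame"],cv2.COLOR_BGR2HSV);m=cv2.inRange(h,(10,120,120),(32,255,255)); k=np.zeros_like(m);k[y-20:y+20,x-20:x+20]=255;m&=k
    p=cv2.findNonZero(m); e=cv2.fitEllipse(cv2.convexHull(p)); print("band",e,onplane(s,[e[0]],0.012))
# heights by depth around jar & bowl
for n,s,pts in(("side",side,[(321,165),(321,172),(321,180),(253,190),(253,165)]),("scene",scene,[(358,235),(358,246),(358,258),(310,200),(310,215)])):
    print(n,np.round(bydepth(s,pts),3).tolist())
# bowl: point cloud by depth, brown
for n,s,(x,y,w,hh) in(("side",side,(215,155,75,60)),("scene",scene,(270,183,80,50))):
    uu,vv=np.meshgrid(range(x,x+w),range(y,y+hh)); uv=np.c_[uu.ravel(),vv.ravel()]; P=bydepth(s,uv)
    P=P[np.isfinite(P).all(1)]; r=P[(P[:,2]>.047)&(P[:,2]<.062)]; 
    (c,rad)=cv2.minEnclosingCircle(r[:,:2].astype(np.float32)); print(n,"bowl rim",len(r),c,rad,np.median(r,0))
```

```text
side knob [256 288  21  17 269] [266.35315985 296.18587361] [[ 0.44698473 -0.21056683  0.02      ]] [[ 0.44702068 -0.20978923  0.0185021 ]]
band ((269.58538818359375, 292.8392333984375), (26.066333770751953, 39.25843811035156), 61.657405853271484) [[ 0.45594368 -0.19807216  0.012     ]]
scene knob [182 244  20  12 181] [191.0441989  249.87292818] [[ 0.45200869 -0.20434389  0.02      ]] [[ 0.45262213 -0.20446794  0.02050125]]
band ((193.8566436767578, 249.38381958007812), (47.051780700683594, 48.992286682128906), 68.99584197998047) [[ 0.44320794 -0.19508144  0.012     ]]
side [[0.65, 0.195, 0.051], [0.639, 0.144, 0.073], [0.64, 0.138, 0.045], [0.437, 0.157, 0.004], [0.444, 0.229, 0.039]]
scene [[0.629, 0.181, 0.073], [0.661, 0.159, 0.068], [0.674, 0.155, 0.041], [0.379, 0.186, 0.03], [0.647, 0.023, 0.189]]
side bowl rim 374 (0.4381718933582306, 0.14993032813072205) 0.09099247306585312 [0.43548774 0.17569732 0.05167075]
scene bowl rim 365 (0.4392250180244446, 0.15286366641521454) 0.09194693714380264 [0.39587816 0.1811066  0.05253074]
```

View pics/c1.png

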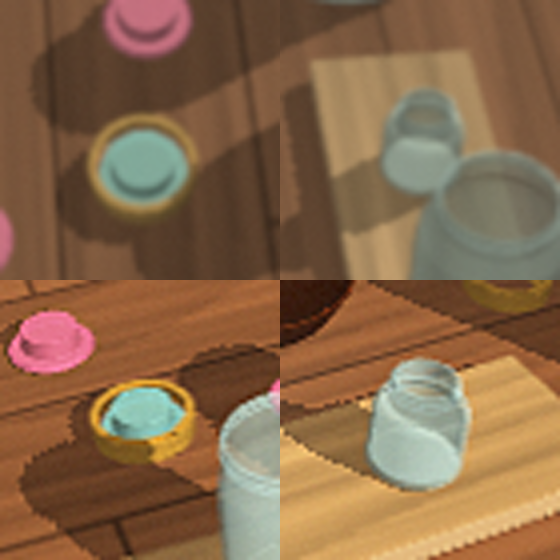

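The crop confirms it: greenish knob in the gold band at about (0.450,-0.206), with the pink ones separate. The small jar stands at the plank's far end. I'll turn to square up the tool axes and move toward the band.

play_rows(
  steps=[
    [1,0,0,0,0.1],
    [1,0,0,0,0.1],
    [1,0,0,0,0.107],
    [1,2.2,-3.5,0,0],
    [1,2.2,-3.5,0,0],
  ],
  grip_force=80,
)

```text
t: 0.57
tcp_pos: [0.2384, -0.5503, 0.2475]
eef_rot: [3.141, -0.01, -0.002]
wrist_force: [0.5, -0.5, 0.4]
width: 0.0855
```

play_rows(
  steps=[
    [1,2.2,-3.5,0,0],
    [1,2.2,-3.5,0,0],
    [1,2.2,-3.5,0,0],
    [1,2.2,-3.5,0,0],
    [1,2.2,-3.5,0,0],
  ],
)

```text
t: 0.98
tcp_pos: [0.3509, -0.3727, 0.2482]
eef_rot: [3.142, -0.001, -0.0]
wrist_force: [0.6, -0.3, -0.3]
width: 0.0851
```

play_rows(
  steps=[
    [1,2.2,-3.5,0,0],
    [1,2.2,-3.5,0,0],
    [1,2.2,-3.5,0,0],
    [1,2.2,-3.5,0,0],
    [1,0,0,4,0],
  ],
)

```text
t: 1.4
tcp_pos: [0.4489, -0.2278, 0.215]
eef_rot: [3.139, 0.02, 0.029]
wrist_force: [2.3, -0.1, -0.6]
width: 0.0853
```

play_rows(
  steps=[
    [1,0,-2.2,3.5,0],
    [1,0,0,2,0],
    [1,0,0,0,0],
    [1,0,0,0,0],
    [1,0,0,0,0],
  ],
)

```text
t: 1.82
tcp_pos: [0.4394, -0.2139, 0.1547]
eef_rot: [3.14, -0.002, 0.004]
wrist_force: [0.2, -0.7, -0.1]
width: 0.0853
```

Run:
```python
from h import *
s=snapshot("wrist"); np.savez("wrist1.npz",**s); cv2.imwrite("pics/w1.png",s["frame"]); o=get_obs(); print(o["tcp_pos"],o["eef_rot"])
h=cv2.cvtColor(s["frame"],cv2.COLOR_BGR2HSV); m=cv2.inRange(h,(70,50,60),(105,255,255))
n,l,st,c=cv2.connectedComponentsWithStats(m); i=1+st[1:,4].argmax(); print(st[i],c[i],onplane(s,[c[i]],0.0225),bydepth(s,[c[i]]))
```

```text
[ 0.43970254 -0.21409497  0.1551372 ] [ 3.13975283e+00 -2.49887071e-03  5.32113846e-03]
[ 237  166   60   60 1691] [265.69248965 195.6096984 ] [[ 0.44774802 -0.20525541  0.0225    ]] [[ 0.4480594  -0.20529985  0.02380137]]
```

View pics/w1.png

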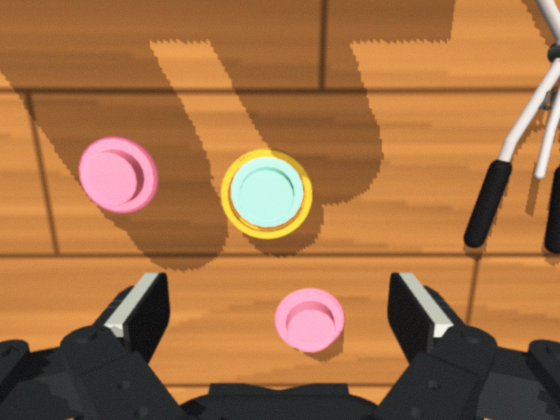

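Run:
```python
from h import *
s=dict(np.load("wrist1.npz")); h=cv2.cvtColor(s["frame"],cv2.COLOR_BGR2HSV)
for lo in((20,180,150),(22,200,120)):
    m=cv2.inRange(h,lo,(32,255,255)); k=np.zeros_like(m);k[140:250,210:320]=255;m&=k
    m=cv2.morphologyEx(m,cv2.MORPH_OPEN,np.ones((2,2)))
    p=cv2.convexHull(cv2.findNonZero(m)).reshape(-1,2); P=onplane(s,p,0.018)[:,:2]; e=cv2.fitEllipse(P.astype(np.float32)*1000); print(e,len(P))
# plank z/height check & jar mouth in existing views: manual mouth pixels
for n,uv in(("side",(321.7,164)),("scene",(360,234))):
    s=dict(np.load(n+"0.npz")); print(n,onplane(s,[uv],0.0875))
```

```text
((446.4019470214844, -206.1703643798828), (66.35172271728516, 67.5781478881836), 103.9426040649414) 39Traceback (most recent call last):
  File "<stdin>", line 6, in <module>
cv2.error: OpenCV(4.12.0) /io/opencv/modules/imgproc/src/convhull.cpp:143: error: (-215:Assertion failed) total >= 0 && (depth == CV_32F || depth == CV_32S) in function 'convexHull'
```

play_rows(
  steps=[
    [1,0.7,-0.8,3,0],
    [1,0,0,3,0],
    [1,0,0,2.5,0],
    [1,0,0,0,0],
    [1,0,0,0,0],
  ],
)

```text
t: 2.28
tcp_pos: [0.4456, -0.2055, 0.0689]
eef_rot: [3.141, -0.002, -0.0]
wrist_force: [1.0, 0.1, 1.3]
width: 0.0854
```

Run:
```python
from h import *
s=dict(np.load("wrist1.npz"))
uu,vv=np.meshgrid(range(560),range(230,420)); uv=np.c_[uu.ravel(),vv.ravel()]; P=bydepth(s,uv); m=(P[:,2]>.11)&(s["z_map"][uv[:,1],uv[:,0]]>.05); P=P[m]; i=np.argsort(P[:,2])[:200:25]; print(np.round(P[i],4)); print(np.percentile(P[:,2],[.5,1,2,5]))
print(snapshot("wrist")["frame"].shape, get_obs()["tcp_pos"])
```

```text
[[ 0.4377 -0.1707  0.1498]
 [ 0.4416 -0.1715  0.1513]
 [ 0.4461 -0.2569  0.1516]
 [ 0.4422 -0.2567  0.152 ]
 [ 0.4444 -0.2571  0.1524]
 [ 0.4321 -0.2569  0.1527]
 [ 0.442  -0.1712  0.153 ]
 [ 0.4396 -0.1707  0.1532]]
[0.15360606 0.15526209 0.15808502 0.16480611]
(420, 560, 3) [ 0.44668707 -0.20578705  0.06995818]
```

play_rows(
  steps=[
    [1,0,0,2.5,0],
    [1,0,0,2,0],
    [1,0,0,1,0],
    [1,0,0,0,0],
    [1,0,0,0,0],
  ],
)

```text
t: 2.75
tcp_pos: [0.4464, -0.2053, 0.0145]
eef_rot: [3.141, -0.001, 0.003]
wrist_force: [0.3, 0.5, 1.1]
width: 0.0857
```

play_rows(
  steps=[
    [0.4,0,0,0,0],
    [0.4,0,0,0,0],
    [0,0,0,0,0],
    [0,0,0,0,0],
    [0,0,0,0,0],
  ],
)

```text
t: 3.17
tcp_pos: [0.4467, -0.2053, 0.0156]
eef_rot: [3.14, -0.001, 0.004]
wrist_force: [-3.0, 0.7, 11.2]
width: 0.0634
```

play_rows(
  steps=[
    [-1,0,0,0,0],
    [-1,0,0,0,0],
    [-1,0,0,0,0],
    [-1,0,0,0,0],
    [-1,0,0,0,0],
  ],
)

```text
t: 3.58
tcp_pos: [0.4467, -0.2053, 0.0156]
eef_rot: [3.14, -0.001, 0.004]
wrist_force: [-2.0, 0.6, 11.4]
width: 0.0636
```

Run:
```python
from h import *
s=snapshot("wrist"); np.savez("wrist2.npz",**s); cv2.imwrite("pics/w2.png",s["frame"]); o=get_obs(); print(o["tcp_pos"],o["eef_rot"],o["width"],o["wrist_force"])
```

```text
[ 0.44667768 -0.20529117  0.01557804] [ 3.14012476e+00 -6.57434999e-04  3.96524774e-03] 0.06359483241736127 [-2.956471    0.43173571 11.14515845]
```

View pics/w2.png

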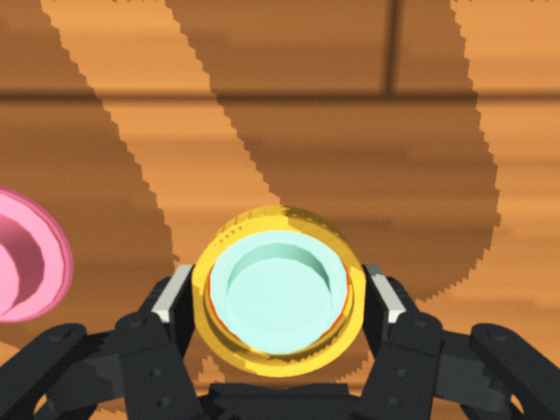

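The pads grip the band centrally, with the knob at (277,292), but the tips are pressing on the table (11 N). I'll regrip 3 mm higher and then lift.

play_rows(
  steps=[
    [0.85,0,0,0,0],
    [0.85,0,0,-0.2,0],
    [0.85,0,0,-0.2,0],
    [0.85,0,0,0,0],
    [-1,0,0,0,0],
  ],
)

```text
t: 4.05
tcp_pos: [0.4456, -0.2048, 0.0175]
eef_rot: [3.141, -0.0, 0.001]
wrist_force: [-0.8, -0.1, -0.0]
width: 0.0685
```

play_rows(
  steps=[
    [-1,0,0,0,0],
    [-1,0,0,0,0],
    [-1,0,0,0,0],
    [-1,0,0,0,0],
    [-1,0,0,0,0],
  ],
)

```text
t: 4.47
tcp_pos: [0.4456, -0.2049, 0.0184]
eef_rot: [3.141, -0.0, -0.0]
wrist_force: [-3.3, 1.1, 11.9]
width: 0.0634
```

play_rows(
  steps=[
    [-1,0,0,-1,0],
    [-1,0,0,-3,0],
    [-1,0,0,-4,0],
    [-1,0,0,-4,0],
    [-1,0,0,-4,0],
  ],
)

```text
t: 4.88
tcp_pos: [0.4445, -0.2042, 0.1788]
eef_rot: [-3.141, -0.0, 0.002]
wrist_force: [1.1, -0.3, -2.1]
width: 0.0633
```

play_rows(
  steps=[
    [-1,0,-2,0,0],
    [-1,0,-4,0,0],
    [-1,0,-4,0,0],
    [-1,0,-4,0,0],
    [-1,0,-4,0,0],
  ],
)

```text
t: 5.3
tcp_pos: [0.4445, -0.0232, 0.1774]
eef_rot: [3.141, -0.002, -0.0]
wrist_force: [1.7, 0.7, -1.6]
width: 0.0631
```

play_rows(
  steps=[
    [-1,0,-4,0,0],
    [-1,0,-4,0,0],
    [-1,0,-4,0,0],
    [-1,0,-3,0,0],
    [-1,0,0,0,0],
  ],
)

```text
t: 5.72
tcp_pos: [0.4445, 0.1332, 0.1779]
eef_rot: [-3.137, -0.017, -0.002]
wrist_force: [0.4, -0.1, -1.3]
width: 0.0633
```

Run:
```python
from h import *
o=get_obs(); print(o["tcp_pos"],o["eef_rot"],o["width"],o["wrist_force"])
for n,uv in(("side",(321.7,164)),("scene",(360,234))):
    s=dict(np.load(n+"0.npz")); print(n,onplane(s,[uv],0.0875))
out=[]
for n in("side","scene","wrist"):
    s=snapshot(n); np.savez(n+"3.npz",**s); f=s["frame"]
    if n=="side": f=cv2.resize(f[120:260,200:400],(560,392),interpolation=cv2.INTER_CUBIC)
    if n=="scene": continue
    out.append(f[:400] if n!="side" else f)
out[1]=cv2.resize(out[1],(280,200)); out[0]=cv2.resize(out[0],(800,560)); out[0][:200,520:]=out[1]
cv2.imwrite("pics/s3.png",out[0])
```

```text
[0.44452877 0.13315403 0.1779425 ] [-3.13682888e+00 -1.67928837e-02 -1.74817171e-03] 0.06326694683623238 [ 0.35767215 -0.14363924 -1.28897657]
side [[0.64312291 0.16276327 0.0875    ]]
scene [[0.64273268 0.17505691 0.0875    ]]
```

View pics/s3.png

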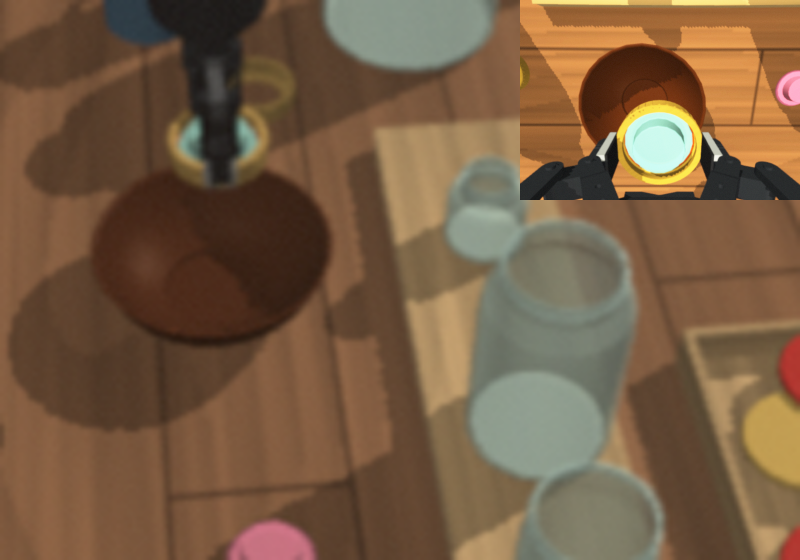

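Band and insert are held with 1.5 N of weight. The side view shows the jar mouth at about (320,164) in full-image pixels, so the jar is near (0.643,0.165). I'll move to about 8 cm short of it for a wrist view.

play_rows(
  steps=[
    [-1,3,-1.1,0,0],
    [-1,3.5,-1.1,0,0],
    [-1,3.5,-1,0,0],
    [-1,1,0,0,0],
    [-1,0,0,0,0],
  ],
)

```text
t: 6.28
tcp_pos: [0.5582, 0.1551, 0.1767]
eef_rot: [3.141, -0.007, 0.001]
wrist_force: [-0.2, 0.0, -2.2]
width: 0.0632
```

play_rows(
  steps=[
    [-1,0,0,0,0],
    [-1,0,0,0,0],
    [-1,0,0,0,0],
    [-1,0,0,0,0],
    [-1,0,0,0,0],
  ],
)

```text
t: 6.7
tcp_pos: [0.5548, 0.1569, 0.1775]
eef_rot: [3.141, -0.0, 0.0]
wrist_force: [0.2, 0.1, -1.5]
width: 0.0634
```

Run:
```python
from h import *
o=get_obs(); print(o["tcp_pos"],o["eef_rot"],o["width"],o["wrist_force"])
s=snapshot("wrist"); np.savez("wrist4.npz",**s); f=s["frame"]
R,t=cam(s); uv,_=cv2.projectPoints(np.array([[.643,.166,.0875]]),np.array(s["rvec"]),t,s["camera_matrix"],np.array(s["dist"])); print(uv)
x,y=uv.ravel().astype(int); y=max(y,100); x0,y0=x-100,y-75
print(x0,y0); cv2.imwrite("pics/w4.png",cv2.resize(f[y0:y0+150,x0:x0+200],(800,600),interpolation=cv2.INTER_CUBIC))
```

```text
[0.55477416 0.15694106 0.17751466] [ 3.14095525e+00 -6.53716119e-05  1.17352676e-04] 0.06339849670522296 [ 0.17874457  0.06673039 -1.48877379]
[[[261.09185622  71.14765896]]]
161 25
```

View pics/w4.png

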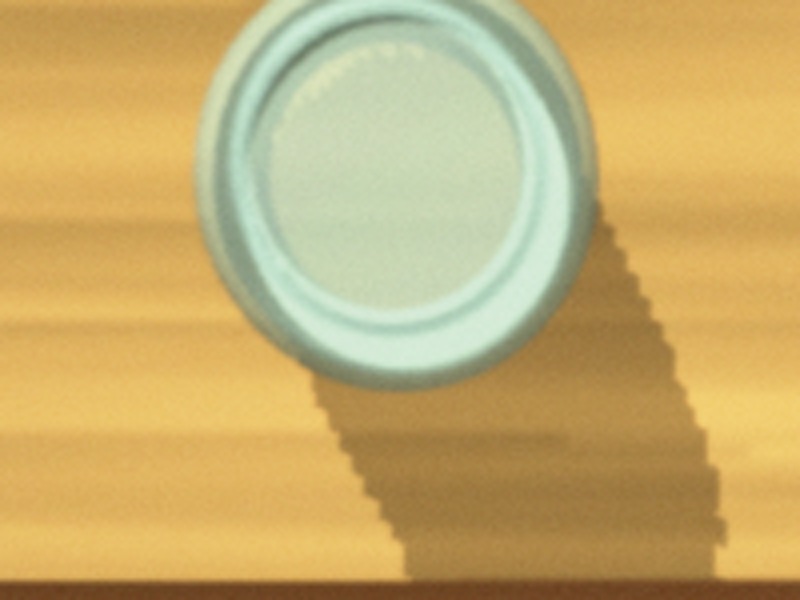

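The wrist view shows the small jar's mouth centred near full-image pixel (258,68), standing free on the plank. I'll fit the jar rim by depth and the held band's ring in the same image, so calibration errors cancel.

```bash
cat > fit.py <<'E'
from h import *
def circ(P):
    A=np.c_[2*P,np.ones(len(P))]; 
    for _ in range(3):
        c=np.linalg.lstsq(A,(P**2).sum(1),rcond=None)[0]; r=np.sqrt(c[2]+c[:2]@c[:2]); d=abs(np.hypot(*(P-c[:2]).T)-r); k=d<max(2.5*np.median(d),5e-4); P,A=P[k],A[k]
    return c[:2],r,len(P),np.median(d)
def jar(s,c0=(0.643,0.166)):
    uv=np.stack(np.meshgrid(range(560),range(0,420)),-1).reshape(-1,2); P=bydepth(s,uv); d=np.hypot(P[:,0]-c0[0],P[:,1]-c0[1])
    for lo,hi,rm in((.084,.092,.03),(.067,.073,.04)):
        q=P[(P[:,2]>lo)&(P[:,2]<hi)&(d<rm)]; print("z",lo,hi,len(q)); 
        if len(q)>20:
            h=cv2.convexHull(q[:,:2].astype(np.float32)).reshape(-1,2).astype(float); print("  hull circle",circ(h),"medz",np.median(q[:,2]),"enc",cv2.minEnclosingCircle(h.astype(np.float32)))
def band(s,z):
    h=cv2.cvtColor(s["frame"],cv2.COLOR_BGR2HSV); m=cv2.inRange(h,(20,180,130),(32,255,255)); m[:200]=0
    m=cv2.morphologyEx(m,cv2.MORPH_OPEN,np.ones((2,2))); n,l,st,_=cv2.connectedComponentsWithStats(m); i=1+st[1:,4].argmax(); print("band px",st[i])
    p=cv2.findNonZero((l==i).astype(np.uint8)).reshape(-1,2); P=bydepth(s,p); q=P[abs(P[:,2]-z)<.004]; print(" depth top z",np.percentile(P[:,2],[50,90,98]))
    ch=cv2.convexHull(p.astype(np.int32)).reshape(-1,2); Q=onplane(s,ch,z)[:,:2]; print(" ring at top plane",circ(Q), Q.min(0),Q.max(0))
E
python3 - <<'E'
from fit import *
s=dict(np.load("wrist4.npz")); jar(s); band(s,.1775-.0004)
E
```

```text
z 0.084 0.092 1375
  hull circle (array([0.64545653, 0.16755455]), np.float64(0.021586334724614693), 39, np.float64(0.00010695644526765788)) medz 0.08754531425996825 enc ((0.6451732516288757, 0.16763509809970856), 0.022099457681179047)
z 0.067 0.073 3004
  hull circle (array([0.64550553, 0.16779357]), np.float64(0.02955542660674805), 55, np.float64(7.74487095223618e-05)) medz 0.06986910719075799 enc ((0.6455942392349243, 0.16794967651367188), 0.029923215508461)
band px [ 194  202  171  168 7694]
 depth top z [0.17688287 0.17777982 0.17829041]
 ring at top plane (array([0.55717046, 0.15638929]), np.float64(0.033911586694633344), 54, np.float64(0.00075155823930112)) [0.52265485 0.12458503] [0.59239012 0.18810366]
```

Run:
```python
from fit import *
s=dict(np.load("wrist4.npz"))
uv=np.stack(np.meshgrid(range(180,380),range(190,400)),-1).reshape(-1,2); P=bydepth(s,uv); d=np.hypot(P[:,0]-.557,P[:,1]-.1565)
h=cv2.cvtColor(s["frame"],cv2.COLOR_BGR2HSV)[uv[:,1],uv[:,0]]
y=(h[:,0]>18)&(h[:,0]<33)&(h[:,1]>150); t=(h[:,0]>70)&(h[:,0]<105)
print(np.histogram(P[t&(d<.03),2],bins=np.arange(.16,.19,.002)),np.histogram(P[y&(d<.04),2],bins=np.arange(.16,.19,.002)))
for m,lo,hi in((y,.1755,.1800),(t,.1795,.184)):
    q=P[m&(P[:,2]>lo)&(P[:,2]<hi)&(d<.04)]; H=cv2.convexHull(q[:,:2].astype(np.float32)).reshape(-1,2).astype(float); print(len(q),np.median(q[:,2]),circ(H))
```

```text
(array([   0,    0,    3, 2322, 1046,  180,  200,  183,  215,  240, 5994,
       1815,    0,    0]), array([0.16 , 0.162, 0.164, 0.166, 0.168, 0.17 , 0.172, 0.174, 0.176,
       0.178, 0.18 , 0.182, 0.184, 0.186, 0.188])) (array([  48,  116,  153,  614,  745,  295,  439,  784, 5636,  407,    4,
          0,    0,    0]), array([0.16 , 0.162, 0.164, 0.166, 0.168, 0.17 , 0.172, 0.174, 0.176,
       0.178, 0.18 , 0.182, 0.184, 0.186, 0.188]))
6364 0.17706419791605923 (array([0.556047  , 0.15665565]), np.float64(0.03352833117472505), 49, np.float64(7.564288782650752e-05))
7921 0.181570848130202 (array([0.5552336 , 0.15585042]), np.float64(0.02537196262205016), 19, np.float64(0.006900879957928235))
```

Jar at (0.6455,0.1677), neck radius 21.6 mm, top at 0.0875. Band at (0.5560,0.1567), radius 33.5 mm. All of these match the given sizes. The shift needed is x +8.95 cm, y −1.1 cm (tool axes), with a 71.5 mm gap down to the neck.

play_rows(
  steps=[
    [-1,3,-0.5,0,0],
    [-1,3.5,-0.5,0,0],
    [-1,2.45,-0.1,0,0],
    [-1,0,0,2,0],
    [-1,0,0,2,0],
  ],
)

```text
t: 7.17
tcp_pos: [0.6474, 0.1685, 0.138]
eef_rot: [-3.14, 0.002, -0.006]
wrist_force: [-0.1, -0.4, -1.3]
width: 0.0632
```

play_rows(
  steps=[
    [-1,0,0,1.5,0],
    [-1,0,0,0.5,0],
    [-1,0,0,0.2,0],
    [-1,0,0,0,0],
    [-1,0,0,0,0],
  ],
)

```text
t: 7.58
tcp_pos: [0.6456, 0.1686, 0.1165]
eef_rot: [-3.141, 0.0, -0.003]
wrist_force: [-0.6, -1.0, -1.8]
width: 0.0634
```

Run:
```python
from h import *
o=get_obs(); print(o["tcp_pos"],o["eef_rot"],o["wrist_force"])
s=snapshot("side"); np.savez("side5.npz",**s); s2=snapshot("scene"); np.savez("scene5.npz",**s2)
c=lambda s,x,y:cv2.resize(s["frame"][y-40:y+40,x-40:x+40],(400,400),interpolation=cv2.INTER_CUBIC)
cv2.imwrite("pics/s5.png",np.hstack([c(s,321,165),c(s2,358,235)]))
```

```text
[0.64560087 0.16856796 0.11653263] [-3.14114229e+00  1.14525997e-04 -3.09150135e-03] [-0.5763143  -0.96812884 -1.78320271]
```

View pics/s5.png

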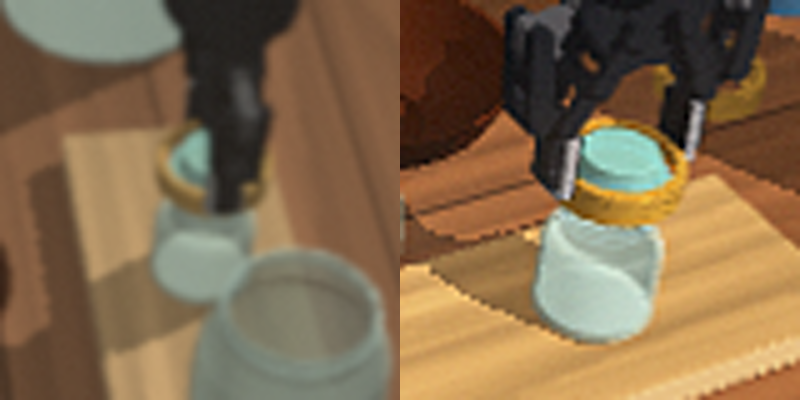

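The band hangs just above the jar's neck in both crops. I'll trim xy by −1.4 and +0.7 mm, then ease down.

play_rows(
  steps=[
    [-1,-0.14,0.07,0.2,0],
    [-1,0,0,0.3,0],
    [-1,0,0,0.2,0],
    [-1,0,0,0,0],
    [-1,0,0,0,0],
  ],
)

```text
t: 8.1
tcp_pos: [0.6434, 0.1675, 0.108]
eef_rot: [3.141, -0.0, -0.001]
wrist_force: [-0.6, -0.0, -2.1]
width: 0.0632
```

play_rows(
  steps=[
    [-1,0,0,0,0],
    [-1,0,0,0,0],
    [-1,0,0,0,0],
    [-1,0,0,0,0],
    [-1,0,0,0,0],
  ],
)

```text
t: 8.52
tcp_pos: [0.6436, 0.1676, 0.1083]
eef_rot: [3.142, -0.0, 0.0]
wrist_force: [-0.2, 0.2, -2.2]
width: 0.063
```

play_rows(
  steps=[
    [-1,0.05,-0.03,0.05,0],
    [-1,0,0,0.05,0],
    [-1,0,0,0.05,0],
    [-1,0,0,0,0],
    [-1,0,0,0,0],
  ],
)

```text
t: 8.93
tcp_pos: [0.644, 0.1679, 0.1067]
eef_rot: [3.141, -0.0, -0.0]
wrist_force: [-0.6, 0.1, -1.6]
width: 0.0632
```

play_rows(
  steps=[
    [-1,0,0,0.05,0],
    [-1,0,0,0.05,0],
    [-1,0,0,0.05,0],
    [-1,0,0,0,0],
    [-1,0,0,0,0],
  ],
)

```text
t: 9.35
tcp_pos: [0.644, 0.1678, 0.1052]
eef_rot: [3.141, -0.0, -0.0]
wrist_force: [-0.0, 0.1, -2.4]
width: 0.0629
```

play_rows(
  steps=[
    [-1,0,0,0.05,0],
    [-1,0,0,0.05,0],
    [-1,0,0,0,0],
    [-1,0,0,0,0],
    [-1,0,0,0,0],
  ],
)

```text
t: 9.77
tcp_pos: [0.6441, 0.1679, 0.1043]
eef_rot: [3.141, -0.0, 0.0]
wrist_force: [-0.1, 0.6, -0.4]
width: 0.0631
```

play_rows(
  steps=[
    [-1,0,0,0.05,0],
    [-1,0,0,0.05,0],
    [-1,0,0,0,0],
    [-1,0,0,0,0],
    [-1,0,0,0,0],
  ],
)

```text
t: 10.18
tcp_pos: [0.6442, 0.1679, 0.1034]
eef_rot: [-3.142, 0.0, -0.001]
wrist_force: [0.7, -0.3, -1.1]
width: 0.063
```

play_rows(
  steps=[
    [-1,0,0,0.05,0],
    [-1,0,0,0,0],
    [-1,0,0,0,0],
    [-1,0,0,0,0],
    [-1,0,0,0,0],
  ],
)

```text
t: 10.6
tcp_pos: [0.6443, 0.168, 0.103]
eef_rot: [-3.141, 0.0, -0.001]
wrist_force: [0.8, 0.2, 0.8]
width: 0.063
```

play_rows(
  steps=[
    [-1,0,0,0.05,0],
    [-1,0,0,0.05,0],
    [-1,0,0,0.05,0],
    [-1,0,0,0,0],
    [-1,0,0,0,0],
  ],
)

```text
t: 11.02
tcp_pos: [0.6446, 0.168, 0.102]
eef_rot: [-3.141, 0.0, -0.002]
wrist_force: [1.0, 0.9, 5.1]
width: 0.0632
```

play_rows(
  steps=[
    [-1,0,0,0.04,0],
    [-1,0,0,0,0],
    [-1,0,0,0.04,0],
    [-1,0,0,0,0],
    [-1,0,0,0,0],
  ],
)

```text
t: 11.43
tcp_pos: [0.6448, 0.1681, 0.1016]
eef_rot: [-3.141, 0.0, -0.003]
wrist_force: [0.3, 0.9, 6.5]
width: 0.0633
```

play_rows(
  steps=[
    [-1,0,0,0.03,0],
    [-1,0,0,0,0],
    [-1,0,0,0.03,0],
    [-1,0,0,0,0],
    [-1,0,0,0,0],
  ],
)

```text
t: 11.85
tcp_pos: [0.6449, 0.1682, 0.1011]
eef_rot: [-3.141, 0.0, -0.003]
wrist_force: [0.1, 0.1, 7.7]
width: 0.0636
```

play_rows(
  steps=[
    [-1,0,0,0.03,0],
    [-1,0,0,0,0],
    [-1,0,0,0,0],
    [-1,0,0,0,0],
    [-1,0,0,0,0],
  ],
)

```text
t: 12.27
tcp_pos: [0.6436, 0.1676, 0.0988]
eef_rot: [3.141, -0.0, -0.002]
wrist_force: [0.3, 0.9, -0.2]
width: 0.0635
```

play_rows(
  steps=[
    [-1,0.03,0,0.1,0],
    [-1,0,0,0.1,0],
    [-1,0,0,0.1,0],
    [-1,0,0,0.1,0],
    [-1,0,0,0,0],
  ],
)

```text
t: 12.68
tcp_pos: [0.6446, 0.168, 0.0964]
eef_rot: [3.142, -0.0, 0.001]
wrist_force: [-1.1, -1.5, 4.1]
width: 0.0633
```

play_rows(
  steps=[
    [-1,0,0,0.05,0],
    [-1,0,0,0.05,0],
    [-1,0,0,0,0],
    [-1,0,0,0,0],
    [-1,0,0,0,0],
  ],
)

```text
t: 13.1
tcp_pos: [0.6447, 0.168, 0.0961]
eef_rot: [3.141, -0.0, 0.001]
wrist_force: [-2.4, -1.1, 8.0]
width: 0.0636
```

play_rows(
  steps=[
    [-1,0,0,0.05,0],
    [-1,0,0,0.05,0],
    [-1,0,0,0,0],
    [-1,0,0,0,0],
    [-1,0,0,0,0],
  ],
)

```text
t: 13.52
tcp_pos: [0.6443, 0.1679, 0.0934]
eef_rot: [-3.142, 0.0, -0.0]
wrist_force: [-0.4, -0.9, 1.1]
width: 0.0631
```

```bash
cat > chk.py <<'E'
from fit import *
def chk():
    s=snapshot("wrist"); o=get_obs(); T=o["tcp_pos"]; print(T,o["wrist_force"])
    uv=np.stack(np.meshgrid(range(180,380),range(190,400)),-1).reshape(-1,2); P=bydepth(s,uv); d=np.hypot(P[:,0]-T[0],P[:,1]-T[1])
    h=cv2.cvtColor(s["frame"],cv2.COLOR_BGR2HSV)[uv[:,1],uv[:,0]]; y=(h[:,0]>18)&(h[:,0]<33)&(h[:,1]>150); t=(h[:,0]>70)&(h[:,0]<105)
    for nm,m,r in(("gold",y,.04),("teal",t,.03)):
        z=P[m&(d<r),2]; H,b=np.histogram(z,bins=np.arange(.05,.16,.001)); k=np.argsort(H)[-4:][::-1]; print(nm,[(round(float(b[i]-T[2]),4),int(H[i])) for i in k],"(z-TCP)")
        zt=T[2]+b[k[0]]-T[2]; q=P[m&(d<r)&(abs(P[:,2]-zt-.0005)<.0015)]; H=cv2.convexHull(q[:,:2].astype(np.float32)).reshape(-1,2).astype(float); print("  medz",np.median(q[:,2]),circ(H),"plane tilt",np.linalg.lstsq(np.c_[q[:,:2],np.ones(len(q))],q[:,2],rcond=None)[0][:2])
    return s
E
python3 - <<'E'
from chk import *
s=chk(); np.savez("wrist6.npz",**s)
E
```

```text
[0.64425777 0.16785414 0.09322183] [0.6261752  0.72242071 0.85781531]
gold [(-0.0012, 2515), (-0.0002, 2286), (-0.0022, 290), (0.0008, 207)] (z-TCP)
  medz 0.09293330136110656 (array([0.64560412, 0.16762106]), np.float64(0.03350943873310505), 56, np.float64(7.05910434693792e-05)) plane tilt [-0.00109132  0.00047459]
teal [(0.0138, 5521), (-0.0002, 2557), (0.0148, 2027), (0.0128, 1358)] (z-TCP)
  medz 0.1075803565940584 (array([0.64557314, 0.16754918]), np.float64(0.019544952047659696), 44, np.float64(7.095156911505682e-05)) plane tilt [-0.00180828 -0.00067223]
```

The band hasn't slipped in the grip, and the insert sits level and centred on the neck. The band still has 4.9 mm to go to the shoulder, with the last thread ahead.

play_rows(
  steps=[
    [-1,0,0,0.05,0],
    [-1,0,0,0,0],
    [-1,0,0,0.05,0],
    [-1,0,0,0,0],
    [-1,0,0,0,0],
  ],
)

```text
t: 13.98
tcp_pos: [0.6441, 0.1677, 0.0921]
eef_rot: [3.141, -0.0, -0.001]
wrist_force: [0.0, 0.8, -1.1]
width: 0.0632
```

play_rows(
  steps=[
    [-1,0,0,0.04,0],
    [-1,0,0,0,0],
    [-1,0,0,0.04,0],
    [-1,0,0,0,0],
    [-1,0,0,0,0],
  ],
)

```text
t: 14.4
tcp_pos: [0.6442, 0.1678, 0.0916]
eef_rot: [3.141, -0.0, -0.0]
wrist_force: [-0.6, -0.8, -1.0]
width: 0.0634
```

play_rows(
  steps=[
    [-1,0,0,0.04,0],
    [-1,0,0,0,0],
    [-1,0,0,0.04,0],
    [-1,0,0,0,0],
    [-1,0,0,0,0],
  ],
)

```text
t: 14.82
tcp_pos: [0.6442, 0.1677, 0.0907]
eef_rot: [3.141, -0.0, -0.001]
wrist_force: [0.4, 0.0, -1.8]
width: 0.063
```

play_rows(
  steps=[
    [-1,0,0,0.04,0],
    [-1,0,0,0,0],
    [-1,0,0,0.03,0],
    [-1,0,0,0,0],
    [-1,0,0,0,0],
  ],
)

```text
t: 15.23
tcp_pos: [0.6443, 0.1678, 0.0902]
eef_rot: [3.141, -0.0, -0.0]
wrist_force: [0.1, -0.2, -1.3]
width: 0.0632
```

play_rows(
  steps=[
    [-1,0,0,0.04,0],
    [-1,0,0,0,0],
    [-1,0,0,0.04,0],
    [-1,0,0,0,0],
    [-1,0,0,0,0],
  ],
)

```text
t: 15.65
tcp_pos: [0.6444, 0.1679, 0.0896]
eef_rot: [3.142, -0.0, 0.0]
wrist_force: [1.4, 0.7, -1.9]
width: 0.0634
```

play_rows(
  steps=[
    [-1,0,0,0.04,0],
    [-1,0,0,0,0],
    [-1,0,0,0.03,0],
    [-1,0,0,0,0],
    [-1,0,0,0,0],
  ],
)

```text
t: 16.07
tcp_pos: [0.6443, 0.1678, 0.0887]
eef_rot: [3.141, -0.0, -0.0]
wrist_force: [-0.7, -0.4, -0.7]
width: 0.0633
```

play_rows(
  steps=[
    [-1,0,0,0.03,0],
    [-1,0,0,0,0],
    [-1,0,0,0,0],
    [-1,0,0,0,0],
    [-1,0,0,0,0],
  ],
)

```text
t: 16.48
tcp_pos: [0.6444, 0.1679, 0.0886]
eef_rot: [3.142, -0.0, 0.0]
wrist_force: [0.3, -0.7, -0.2]
width: 0.0633
```

play_rows(
  steps=[
    [-1,0,0,0.03,0],
    [-1,0,0,0,0],
    [-1,0,0,0,0],
    [-1,0,0,0,0],
    [-1,0,0,0,0],
  ],
)

```text
t: 16.9
tcp_pos: [0.6444, 0.1679, 0.0885]
eef_rot: [3.141, -0.0, 0.0]
wrist_force: [-1.0, 0.1, 4.2]
width: 0.0634
```

Run:
```python
from chk import *
s=chk()
```

```text
[0.64441356 0.16789648 0.08849882] [-1.53834789 -1.74318764  3.4042381 ]
gold [(-0.0005, 1668), (-0.0015, 1316), (0.0005, 251), (-0.0025, 160)] (z-TCP)
  medz 0.08814634379672956 (array([0.64586037, 0.16764173]), np.float64(0.03333539255078181), 46, np.float64(6.608335210762234e-05)) plane tilt [-0.00071148  0.00028204]
teal [(0.0185, 5965), (0.0045, 2744), (0.0195, 2179), (0.0175, 1398)] (z-TCP)
  medz 0.10759578234102389 (array([0.64560207, 0.1671205 ]), np.float64(0.019533741493485343), 39, np.float64(0.00013382955186269987)) plane tilt [-0.00320229  0.00072751]
```

The lip is on the shoulder (band bottom 0.070) and the insert is up on the neck, level. Now I'll build to about 10 N.

play_rows(
  steps=[
    [-1,0,0,0.03,0],
    [-1,0,0,0,0],
    [-1,0,0,0,0],
    [-1,0,0,0,0],
    [-1,0,0,0,0],
  ],
)

```text
t: 17.37
tcp_pos: [0.6444, 0.1679, 0.0885]
eef_rot: [3.141, -0.0, 0.0]
wrist_force: [-1.8, -0.5, 5.4]
width: 0.0632
```

play_rows(
  steps=[
    [-1,0,0,0.02,0],
    [-1,0,0,0,0],
    [-1,0,0,0,0],
    [-1,0,0,0,0],
    [-1,0,0,0,0],
  ],
)

```text
t: 17.78
tcp_pos: [0.6444, 0.1679, 0.0885]
eef_rot: [3.141, -0.0, 0.0]
wrist_force: [-2.0, -1.2, 6.2]
width: 0.0635
```

play_rows(
  steps=[
    [-1,0,0,0.03,0],
    [-1,0,0,0,0],
    [-1,0,0,0,0],
    [-1,0,0,0,0],
    [-1,0,0,0,0],
  ],
)

```text
t: 18.2
tcp_pos: [0.6444, 0.1679, 0.0885]
eef_rot: [3.141, -0.0, 0.0]
wrist_force: [-3.8, -1.8, 8.4]
width: 0.0633
```

play_rows(
  steps=[
    [-1,0,0,0.02,0],
    [-1,0,0,0,0],
    [-1,0,0,0,0],
    [-1,0,0,0,0],
    [-1,0,0,0,0],
  ],
)

```text
t: 18.62
tcp_pos: [0.6444, 0.1679, 0.0885]
eef_rot: [3.141, -0.0, 0.001]
wrist_force: [-2.4, -1.2, 7.8]
width: 0.0634
```

play_rows(
  steps=[
    [-1,0,0,0.03,0],
    [-1,0,0,0,0],
    [-1,0,0,0,0],
    [-1,0,0,0,0],
    [-1,0,0,0,0],
  ],
)

```text
t: 19.03
tcp_pos: [0.6445, 0.1679, 0.0885]
eef_rot: [3.141, -0.0, 0.001]
wrist_force: [-3.6, -1.7, 10.4]
width: 0.0635
```

Run:
```python
from chk import *
s=chk(); np.savez("wrist7.npz",**s); cv2.imwrite("pics/w7.png",s["frame"])
```

```text
[0.64448408 0.16791948 0.08849849] [-4.46774361 -1.85223892 10.48652281]
gold [(-0.0005, 1682), (-0.0015, 1346), (0.0005, 224), (-0.0025, 158)] (z-TCP)
  medz 0.08812080468492296 (array([0.64584324, 0.16761414]), np.float64(0.03340879812609936), 39, np.float64(4.519519963688823e-05)) plane tilt [-0.00131943  0.00102972]
teal [(0.0185, 6058), (0.0045, 2703), (0.0195, 2171), (0.0175, 1343)] (z-TCP)
  medz 0.10759351690465108 (array([0.64563265, 0.16723677]), np.float64(0.019498405060710933), 48, np.float64(6.314538963672796e-05)) plane tilt [-0.00263438  0.00038132]
```

View pics/w7.png

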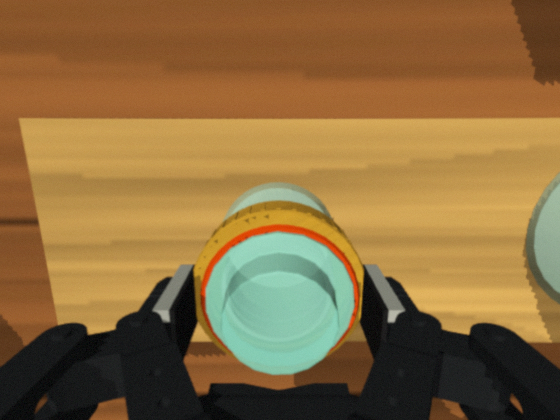

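The insert stands clear above the band, with its whole orange gasket visible round (282,300), and the band is pressed on with about 11 N. I'll hold a moment, unload most of it, then open.

play_rows(
  steps=[
    [-1,0,0,0,0],
    [-1,0,0,0,0],
    [-1,0,0,-0.04,0],
    [-1,0,0,-0.04,0],
    [-1,0,0,0,0],
  ],
)

```text
t: 19.5
tcp_pos: [0.6444, 0.1679, 0.0885]
eef_rot: [3.141, -0.0, 0.001]
wrist_force: [-2.8, -0.7, 6.6]
width: 0.0632
```

play_rows(
  steps=[
    [0.7,0,0,0,0],
    [0.7,0,0,0,0],
    [0.8,0,0,0,0],
    [0.8,0,0,0,0],
    [0.8,0,0,0,0],
  ],
)

```text
t: 19.92
tcp_pos: [0.6442, 0.1679, 0.0873]
eef_rot: [3.141, -0.0, -0.001]
wrist_force: [-0.8, 0.4, -0.1]
width: 0.077
```

Run:
```python
from chk import *
s=chk(); print(get_obs()["width"])
```

```text
[0.6442879  0.16781012 0.0873747 ] [-0.78006142 -0.13459111 -0.46880498]
gold [(0.0006, 1820), (-0.0004, 1431), (0.0016, 262), (-0.0014, 172)] (z-TCP)
  medz 0.088143404193817 (array([0.64594615, 0.16759067]), np.float64(0.03337778509609189), 57, np.float64(6.946910239516435e-05)) plane tilt [0.0010904  0.00021363]
teal [(0.0196, 6096), (0.0056, 2784), (0.0206, 2259), (0.0186, 1363)] (z-TCP)
  medz 0.10761066766212665 (array([0.64550424, 0.16716261]), np.float64(0.019630684078603904), 36, np.float64(0.0001295427643898915)) plane tilt [-0.00367684 -0.00061854]
0.07707601805056413
```

Released. The band stays on the shoulder with its top at 0.0881, and the knob top is at 0.1076. I'll rise to knob height, centre, and grip lightly.

play_rows(
  steps=[
    [0.8,0,0,-0.7,0],
    [0.8,0,0,-0.8,0],
    [0.8,0.12,0.06,-0.75,0],
    [0.8,0,0,0,0],
    [0.8,0,0,0,0],
  ],
  grip_force=20,
)

```text
t: 20.38
tcp_pos: [0.6464, 0.1674, 0.1115]
eef_rot: [-3.141, 0.001, -0.004]
wrist_force: [-1.9, -0.3, -0.2]
width: 0.0769
```

play_rows(
  steps=[
    [0.2,0,0,0,0],
    [0.2,0,0,0,0],
    [0.2,0,0,0,0],
    [0.2,0,0,0,0],
    [0.2,0,0,0,0],
  ],
)

```text
t: 20.8
tcp_pos: [0.6454, 0.1672, 0.1099]
eef_rot: [3.141, -0.0, -0.001]
wrist_force: [0.5, 0.2, 0.1]
width: 0.0515
```

Run:
```python
from chk import *
s=chk(); print(get_obs()["width"])
uv=np.stack(np.meshgrid(range(100,460),range(190,400)),-1).reshape(-1,2); P=bydepth(s,uv); T=get_obs()["tcp_pos"]
h=cv2.cvtColor(s["frame"],cv2.COLOR_BGR2HSV)[uv[:,1],uv[:,0]]; k=(h[:,1]<60)&(abs(P[:,0]-T[0])<.015)&(abs(P[:,1]-T[1])<.04); d=(h[:,2]<70)&(abs(P[:,0]-T[0])<.015)&(abs(abs(P[:,1]-T[1])-.03)<.012)
for m in(k,d): print(m.sum(), np.percentile(P[m,2]-T[2],[0.5,2,5,20]) if m.any() else 0)
```

```text
[0.64544174 0.16724657 0.10993571] [0.98709875 0.11176547 0.56969117]
gold [(-0.0219, 1110), (-0.0229, 917), (-0.0209, 153), (-0.0239, 86)] (z-TCP)
  medz 0.08811852155459429 (array([0.64589527, 0.16755394]), np.float64(0.03337781655143694), 49, np.float64(6.129659759776529e-05)) plane tilt [0.00277499 0.0012849 ]
teal [(-0.0029, 4309), (-0.0169, 2016), (-0.0019, 1687), (-0.0039, 1115)] (z-TCP)
  medz 0.10758039735080432 (array([0.64719763, 0.16657797]), np.float64(0.022414979614427816), 18, np.float64(0.002942765971454195)) plane tilt [-0.00047459 -0.00053272]
0.05124238409466741
9923 [-0.01621958 -0.00704657 -0.00287454  0.01130427]
9031 [-0.01036152 -0.00750542 -0.00345299  0.01040944]
```

play_rows(
  steps=[
    [0.1,0,0,0.1,0],
    [0.1,0,0,0,0],
    [0,0,0,0,0],
    [0,0,0,0,0],
    [-0.1,0,0,0,0],
  ],
)

```text
t: 21.27
tcp_pos: [0.6457, 0.1676, 0.1094]
eef_rot: [-3.141, 0.0, -0.001]
wrist_force: [0.4, 0.4, -0.5]
width: 0.0394
```

play_rows(
  steps=[
    [-0.1,0,0,0,0],
    [-0.2,0,0,0,0],
    [-0.2,0,0,0,0],
    [-0.3,0,0,0,0],
    [-0.3,0,0,0,0],
  ],
)

```text
t: 21.68
tcp_pos: [0.6456, 0.1675, 0.1093]
eef_rot: [-3.141, 0.0, -0.001]
wrist_force: [0.5, -0.1, 1.1]
width: 0.0393
```

Gripped on the knob (width 39 mm, only about 1 N vertical). Lifting.

play_rows(
  steps=[
    [-1,0,0,-0.1,0],
    [-1,0,0,-0.3,0],
    [-1,0,0,-0.5,0],
    [-1,0,0,-1,0],
    [-1,0,0,-1.5,0],
  ],
)

```text
t: 22.1
tcp_pos: [0.6447, 0.1667, 0.1428]
eef_rot: [3.141, -0.0, -0.004]
wrist_force: [0.3, -0.0, -0.6]
width: 0.0388
```

play_rows(
  steps=[
    [-1,0,0,-1.6,0],
    [-1,0,0,0,0],
    [-1,0,0,0,0],
    [-1,0,0,0,0],
    [-1,0,0,0,0],
  ],
  grip_force=30,
)

```text
t: 22.52
tcp_pos: [0.6448, 0.1669, 0.1581]
eef_rot: [3.141, -0.0, -0.003]
wrist_force: [0.0, -0.2, -0.9]
width: 0.0382
```

Run:
```python
from chk import *
s=chk(); print(get_obs()["width"])
s=snapshot("side"); s2=snapshot("scene"); np.savez("scene8.npz",**s2); np.savez("side8.npz",**s)
cv2.imwrite("pics/s8.png",np.hstack([cv2.resize(q["frame"][y-60:y+60,x-60:x+60],(400,400),interpolation=cv2.INTER_CUBIC) for q,x,y in((s,310,165),(s2,350,220))]))
```

```text
[0.64481791 0.16693122 0.15798082] [ 0.50547113  0.39550515 -0.25912924]
gold [(-0.07, 485), (-0.071, 413), (-0.086, 292), (-0.085, 143)] (z-TCP)
  medz 0.08812335929266288 (array([0.64586288, 0.16742673]), np.float64(0.03338010331266438), 23, np.float64(4.477509684362724e-05)) plane tilt [0.00550411 0.00039586]
teal [(-0.002, 4063), (-0.003, 2477), (-0.016, 1313), (-0.017, 738)] (z-TCP)
  medz 0.15620867155528287 (array([0.64484514, 0.16670982]), np.float64(0.019579806998414627), 17, np.float64(5.227642313722011e-05)) plane tilt [-0.0013814 -0.0005995]
0.038638120668216945
```

View pics/s8.png

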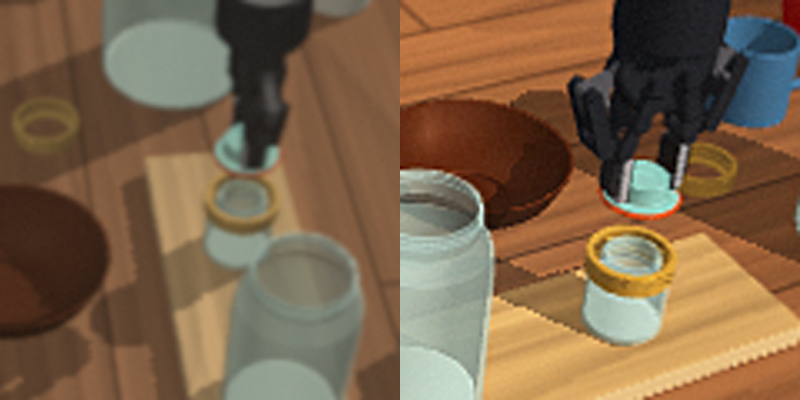

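The insert is lifted by its knob and the band stays on the jar's shoulder. I'll move over the bowl and recheck the bowl's centre from the earlier wrist picture.

play_rows(
  steps=[
    [-1,-2,0.2,0,0],
    [-1,-3.7,0.3,0,0],
    [-1,-3.8,0.3,0,0],
    [-1,-3.8,0.3,0,0],
    [-1,-3.8,0.3,0,0],
  ],
)

```text
t: 23.08
tcp_pos: [0.4725, 0.153, 0.1586]
eef_rot: [3.141, -0.0, -0.002]
wrist_force: [-0.5, 0.3, -0.4]
width: 0.0384
```

play_rows(
  steps=[
    [-1,-2.6,0.1,0,0],
    [-1,-0.9,0,0,0],
    [-1,0,0,0,0],
    [-1,0,0,0,0],
    [-1,0,0,0,0],
  ],
)

```text
t: 23.5
tcp_pos: [0.4414, 0.1526, 0.1596]
eef_rot: [-3.141, 0.001, -0.003]
wrist_force: [0.2, 0.3, -1.8]
width: 0.0388
```

Run:
```python
from fit import *
for n in("wrist3","scene8","side8"):
    s=dict(np.load(n+".npz")); uv=np.stack(np.meshgrid(range(560),range(420)),-1).reshape(-1,2); P=bydepth(s,uv); d=np.hypot(P[:,0]-.4385,P[:,1]-.1515)
    h=cv2.cvtColor(s["frame"],cv2.COLOR_BGR2HSV)[uv[:,1],uv[:,0]]
    q=P[(P[:,2]>.050)&(P[:,2]<.060)&(d<.105)&(d>.07)]; a=np.arctan2(q[:,1]-.1515,q[:,0]-.4385)
    H=cv2.convexHull(q[:,:2].astype(np.float32)).reshape(-1,2).astype(float); print(n,len(q),circ(H)); f=P[d<.03]; print(np.percentile(f[:,2],[10,50,90]))
o=get_obs(); print(o["tcp_pos"],o["eef_rot"],o["wrist_force"],o["width"])
```

```text
wrist3 5704 (array([0.43715375, 0.15002204]), np.float64(0.08928969840033207), 61, np.float64(0.00013185406286539414))
[0.16643371 0.19775196 0.24246192]
scene8 274 (array([0.43873503, 0.15174429]), np.float64(0.089063831724791), 26, np.float64(0.00044310089663622543))
[0.0047779  0.0063122  0.00850468]
side8 268 (array([0.43865378, 0.14887504]), np.float64(0.08887263668957542), 29, np.float64(0.00039845627772511216))
[0.00178467 0.00394292 0.00633617]
[0.44142579 0.15256543 0.15955233] [-3.14062076e+00  1.41509869e-03 -2.87697910e-03] [ 0.15741242  0.34094123 -1.76104161] 0.03876371661295082
```

play_rows(
  steps=[
    [-1,-0.35,0.25,2,0],
    [-1,0,0,3,0],
    [-1,0,0,3,0],
    [-1,0,0,2,0],
    [-1,0,0,1,0],
  ],
)

```text
t: 23.92
tcp_pos: [0.4358, 0.1493, 0.0464]
eef_rot: [3.141, -0.002, -0.006]
wrist_force: [-1.2, -0.2, -1.3]
width: 0.0386
```

play_rows(
  steps=[
    [-1,0,0,0.6,0],
    [-1,0,0,0.3,0],
    [-1,0,0,0,0],
    [-1,0,0,0,0],
    [-1,0,0,0,0],
  ],
)

```text
t: 24.33
tcp_pos: [0.4371, 0.1502, 0.0412]
eef_rot: [-3.141, 0.0, -0.004]
wrist_force: [0.3, -0.0, -1.2]
width: 0.0384
```

play_rows(
  steps=[
    [-1,0,0,0.1,0],
    [-1,0,0,0.1,0],
    [-1,0,0,0,0],
    [-1,0,0,0,0],
    [-1,0,0,0,0],
  ],
)

```text
t: 24.75
tcp_pos: [0.4361, 0.1498, 0.0383]
eef_rot: [3.142, -0.0, 0.0]
wrist_force: [-0.2, 0.0, -1.5]
width: 0.0388
```

Underside at about 0.0165, so roughly 10 mm remains.

play_rows(
  steps=[
    [-1,0,0,0.2,0],
    [-1,0,0,0.2,0],
    [-1,0,0,0.2,0],
    [-1,0,0,0,0],
    [-1,0,0,0,0],
  ],
)

```text
t: 25.17
tcp_pos: [0.4358, 0.1497, 0.0319]
eef_rot: [3.141, -0.0, -0.001]
wrist_force: [0.3, 0.3, -1.0]
width: 0.0386
```

play_rows(
  steps=[
    [-1,0,0,0.08,0],
    [-1,0,0,0.08,0],
    [-1,0,0,0.08,0],
    [-1,0,0,0,0],
    [-1,0,0,0,0],
  ],
)

```text
t: 25.58
tcp_pos: [0.436, 0.1498, 0.0297]
eef_rot: [3.141, -0.0, -0.0]
wrist_force: [-0.5, 0.1, -0.6]
width: 0.0387
```

play_rows(
  steps=[
    [-1,0,0,0.05,0],
    [-1,0,0,0,0],
    [-1,0,0,0.05,0],
    [-1,0,0,0,0],
    [-1,0,0,0,0],
  ],
)

```text
t: 26.0
tcp_pos: [0.436, 0.1498, 0.0288]
eef_rot: [3.141, -0.0, 0.0]
wrist_force: [0.1, -0.1, -0.6]
width: 0.0385
```

play_rows(
  steps=[
    [-1,0,0,0.05,0],
    [-1,0,0,0,0],
    [-1,0,0,0.04,0],
    [-1,0,0,0,0],
    [-1,0,0,0,0],
  ],
)

```text
t: 26.42
tcp_pos: [0.4361, 0.1498, 0.0279]
eef_rot: [3.141, -0.0, 0.0]
wrist_force: [0.4, 0.3, -1.4]
width: 0.0384
```

play_rows(
  steps=[
    [-1,0,0,0.03,0],
    [-1,0,0,0,0],
    [-1,0,0,0,0],
    [-1,0,0,0,0],
    [-1,0,0,0,0],
  ],
)

```text
t: 26.83
tcp_pos: [0.4361, 0.1498, 0.0278]
eef_rot: [3.141, -0.0, 0.0]
wrist_force: [-1.3, -1.4, 5.5]
width: 0.0385
```

Touched the floor at the predicted height with a light push. I'll ease off, open a little, and rise.

play_rows(
  steps=[
    [-1,0,0,-0.03,0],
    [-1,0,0,0,0],
    [0.15,0,0,0,0],
    [0.15,0,0,0,0],
    [0.15,0,0,0,0],
  ],
)

```text
t: 27.25
tcp_pos: [0.436, 0.1498, 0.0277]
eef_rot: [3.142, -0.0, -0.0]
wrist_force: [-0.2, -0.9, -0.5]
width: 0.049
```

play_rows(
  steps=[
    [0.15,0,0,0,0],
    [0.15,0,0,-1,0],
    [0.15,0,0,-2,0],
    [0.15,0,0,-3,0],
    [0.15,0,0,-4,0],
  ],
)

```text
t: 27.67
tcp_pos: [0.434, 0.1492, 0.1277]
eef_rot: [3.141, 0.001, -0.008]
wrist_force: [1.4, -0.1, 0.6]
width: 0.0491
```

play_rows(
  steps=[
    [0.15,-2,0,-4,0],
    [0.15,-3,0,-2,0],
    [0.15,-3,0,0,0],
    [0.15,0,0,0,0],
    [0.15,0,0,0,0],
  ],
)

```text
t: 28.08
tcp_pos: [0.3565, 0.1496, 0.1859]
eef_rot: [3.14, 0.002, 0.004]
wrist_force: [1.1, -0.1, -0.8]
width: 0.049
```

Run:
```python
from fit import *
o=get_obs(); print(o["tcp_pos"],o["wrist_force"],o["width"])
s=snapshot("wrist"); s2=snapshot("scene"); sd=snapshot("side")
for n,q in(("wrist",s),("scene",s2),("side",sd)):
    uv=np.stack(np.meshgrid(range(560),range(420)),-1).reshape(-1,2); P=bydepth(q,uv); h=cv2.cvtColor(q["frame"],cv2.COLOR_BGR2HSV)[uv[:,1],uv[:,0]]
    d=np.hypot(P[:,0]-.438,P[:,1]-.15); t=(h[:,0]>70)&(h[:,0]<105)&(h[:,1]>40)&(d<.06)&(P[:,2]<.04); k=P[t]; top=k[k[:,2]>np.percentile(k[:,2],95)-.002] if len(k) else k
    print(n,len(k),np.percentile(k[:,2],[5,50,95]) if len(k) else 0, top.mean(0), "tilt",np.linalg.lstsq(np.c_[top[:,:2],np.ones(len(top))],top[:,2],rcond=None)[0][:2])
    r=P[(P[:,2]>.050)&(P[:,2]<.060)&(d<.105)&(d>.07)]; H=cv2.convexHull(r[:,:2].astype(np.float32)).reshape(-1,2).astype(float); print("  bowl",circ(H))
    g=P[(h[:,0]>15)&(h[:,0]<33)&(h[:,1]>150)&(P[:,2]>.075)&(P[:,2]<.1)&(np.hypot(P[:,0]-.6455,P[:,1]-.1677)<.04)]
    if len(g)>30: H=cv2.convexHull(g[:,:2].astype(np.float32)).reshape(-1,2).astype(float); print("  band",len(g),np.percentile(g[:,2],[50,95]),circ(H))
w=cv2.resize(s["frame"],(400,300)); f=cv2.resize(s2["frame"][150:300,230:430],(400,300),interpolation=cv2.INTER_CUBIC); cv2.imwrite("pics/end.png",np.hstack([w,f]))
```

```text
[0.35650212 0.1496225  0.18594017] [ 1.08798748 -0.14411609 -0.83530167] 0.04903875467118609
wrist 131 [0.01178781 0.02149665 0.02667941] [0.42127613 0.14731434 0.02581215] tilt [0.02975287 0.00743484]
  bowl (array([0.43712343, 0.15014246]), np.float64(0.08900957453361749), 50, np.float64(0.00014737203139695426))
scene 64 [0.01267005 0.02596364 0.0280367 ] [0.4358692  0.15822091 0.02711987] tilt [ 0.01894005 -0.02087369]
  bowl (array([0.43763715, 0.15182818]), np.float64(0.08874539895268989), 22, np.float64(0.0005836334543595084))
  band 255 [0.08541522 0.08922856] (array([0.64781355, 0.16901266]), np.float64(0.03372628154194193), 20, np.float64(0.00032631005573625915))
side 177 [0.00862384 0.02222146 0.02618216] [0.43709493 0.14700545 0.02570216] tilt [-0.01488533  0.00204025]
  bowl (array([0.43842313, 0.14980446]), np.float64(0.08926670586626165), 26, np.float64(0.0004546172636210877))
```

View pics/end.png

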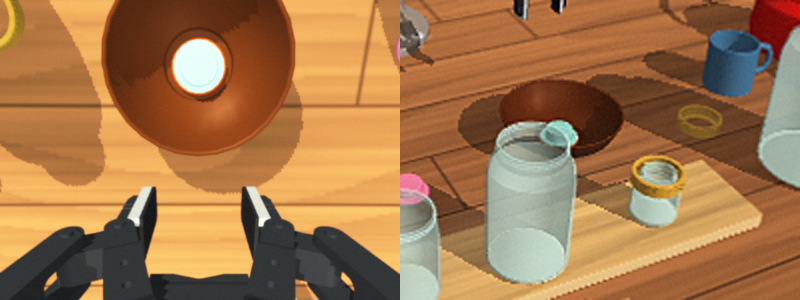

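The insert lies flat, knob up, in the middle of the bowl. Its knob top is at about 0.026, which is what it should be with the insert on the floor. The band sits on the jar's shoulder, and the gripper is clear of everything.

```bash
python3 -c "
from station import job_done; print(job_done())"
```

```text
the job is handed in; nothing more can be done
None
```

I pressed the band down over the small jar's neck until the insert was free and the band sat on the shoulder. Then I lifted the insert off by its knob, set it in the brown bowl, and handed the job in at about 28 s. No verdict is reported.

**Pressing:** The gasket gave twice, each time at about 8–10 N. I then held the band on the shoulder for over half a second, reading 10.4 N at the wrist, which I make about 11 N on the jar. No reading during the press went above 10.5 N. Readings come only at the end of each move, so a short peak in between would not show.

**Last checks:**
- **Insert:** it lies flat, knob up, within about 7 mm of the bowl's middle. The knob top is at 0.026 m, as expected with the insert on the bowl's floor. It touched down with about 6 N.
- **Band:** its underside measured 0.070 m, which is the shoulder's height. It was within about 0.5 mm of the jar's axis.
- **Surroundings:** the jar stands upright on the plank, the gripper is clear, and I saw no change in the other objects visible in the last pictures. I did not measure them, and the jar lifter was not in view.

**What disagreed:**
- The second give came about 4–5 mm before the band height the thread positions implied. A depth check showed the band had not slipped and the insert was level, so I carried on.
- The final scene-camera fit puts the band about 2.5 mm from where the wrist camera had it. That is about the stated calibration error.
- The insert's position in the bowl comes mainly from where the tool released it. The wrist camera's mask caught only part of the glass, and the scene and side cameras disagree by about 1 cm.

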